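Gauge the bored blank in the chuck

ROBOT

A 6-joint arm with a two-finger parallel gripper is mounted at the origin on the work surface. World frame = base frame: x ahead of the robot, y to its left, z up, the work surface at z = 0. Lengths are in m, angles in rad, forces in N, time in s.
With the tool pointing down it reaches from about 0.375 to 0.975 m from the base axis. Payload 3.8 kg.
Tool frame: the origin (TCP) lies midway between the tips of the shut fingers; the grasp point (between the pads) lies 19 mm behind it; z points along the fingers, y is the direction in which the jaws open and shut (so a half turn about z gives the same grasp; the last joint's range is limited). The gripper opens to 85 mm and grips with 20 to 120 N. Pads are 22 mm wide; open, the fingers measure 114 mm over their backs; the gripper's body (76 mm by 85 mm) begins 54 mm behind the grasp point. The pads swing forward as they close: fully open they stand 13 mm farther back than shut.
Start: joints at [-1.24, 0.264, 1.604, -0, 1.274, -0.037], TCP at [0.243, -0.63, 0.231] pointing down, gripper open.
Joint ranges: [-2.63, 2.63], [-0.94, 2.18], [0.31, 2.57], [-1.31, 4.45], [0, 2.66], [-2.55, 2.55]. Speed limits (rad/s): [2.57, 2.57, 3.14, 3.14, 3.14, 3.14].

INTERFACE

Orientations are given as a rotation vector (axis times angle).
In Python, from workcell import bot gives the robot as it stands.
- The arm moves only by the shell command python3 -m inch 'ROWS' [FORCE]. ROWS is JSON, a list of rows, each an object of numbers: "dx", "dy", "dz": the shift along the tool's x, y, z in m; "ax", "ay", "az": the turn, a rotation vector about the tool's x, y, z in degrees; "fingers": the opening, from -1 (shut) to 1 (fully open). A call has 1 to 20 rows; each row is the pose to reach, as a shift and turn from the pose measured when the call began, along the tool's axes at that moment; what a row does not reach only later rows make up. A row lasts 1/8 s, in which the tool goes at most 62.5 mm and 10.7 degrees, less where a joint would pass 70% of its speed; a pose out of reach is approached as far as the arm can. A call with a gripper value outside its range is refused whole. The fingers move at their own pace and stop on an object; FORCE is the grip in N (left out, the last holds). Time passes only in rows, so rows that repeat a pose let the fingers close. It gives the time, the measured TCP pose, the force and the opening at its end, in the units of the state.
- bot.read_state(): the state, without advancing time (a new reading comes with each control period).
- bot.read_camera(name): name is "scene" or "top"; returns (picture, depth): 400x640x3 uint8, blue, green, red; 400x640 float32, m along the optical axis (not along the pixel's ray), 0 where there is no reading.
- bot.get_calibration(name): a dict with "intrinsics" (3x3 intrinsics, pixels), "view" (4x4, takes a point from world to camera coordinates). Camera axes: x right, y down, z forward; pixel columns grow to the right and rows downward; lengths in m; the calibration is good to about 2 mm. A picture is of the moment at which its call begins. get_calibration takes no time and is no camera call.
- bot.finish_job(): hands the job in, once; it reports no verdict.
Trained networks look in the newest picture that a camera, given by its name, has taken for a name from the list of things; names that differ only in an ending like _2 or _b are one class to them, and where a whole thing is asked for, a point or a joint stands for the part that bears it (a point fixed in the world has none). Each returns a list of dicts, best first, with "p" (0 to 1); they miss things now and then, are a little off and sometimes report something else, mostly with a low value. They report only what shows in the picture. A call takes as long as a camera call. They do not tell look-alikes from the thing itself.
- bot.masks_of(camera, thing): "region" (400x640 bool, what is visible of it) and "box" ([left, top, right, bottom] in pixels, round what is visible of it).
The state is a dict: "time": time; "q": joint angles; "joint_vel": joint speeds; "joint_torque": joint torques, N m; "tool_pos": TCP position; "tcp_rot": TCP orientation; "wrist_force": force on the tool from outside, world axes, zero at the start; "torque": the same for the moment, N m; "width": opening from 0.0 (shut) to 1.0 (fully open).
Only numpy, scipy, OpenCV 4.12 (cv2) and the standard library are available. Lean on these libraries where they do the work, as an engineer would, in place of code of your own. Each camera call takes 0.05 s, during which the arm holds its last target. There are 200 camera calls.

TASK

Check the bore of the wooden block in the chuck: first take the white dust plug out of the bore and put it in the green tray. Then take the red-handled gauge from the rack, put its pin gently into the bore until it is fully home with the collar flat on the wood, and leave it standing there. Leave the other gauges in the rack and everything else on the bench where it is.

Things in the scene. Friction and masses are not known exactly. Their poses are not given: they have to be found in the camera images.
- bore_mouth (a point): Centre of the bore's mouth in the flat top, 135 mm above the bench, of the fixed pale wooden block (80 x 80 mm) held upright in a round steel chuck (108 mm across). Bore: 14 mm diameter, 55 mm deep, straight down, closed at the start by the white plug. z up, x and y along the block's sides.
- plug_grip (a point): Loose white dust plug, 78 mm: knob 32 mm diameter, 44 mm high, on a flange 46 mm diameter, 6 mm thick, over a round-ended stem 11 mm diameter, 28 mm long; 50 g. At the start the stem stands loosely in the bore, flange on the block. Point: on the axis half-way up the knob, 28 mm above the flange's underside, 56 mm above the stem's lower end. z points from stem to knob.
- tray: Fixed open green parts tray, 180 mm (x) by 120 mm (y), 30 mm high, walls and floor about 4 mm thick. Origin: centre of its underside, on the bench; x is its long direction. A small loose wooden knob (40 mm) stands in it about 55 mm to +x of its centre; it may be nudged. The -x half is empty.
- gauge_red_grip (a point): Loose bore gauge with a RED handle: handle 24 mm diameter, 74 mm long; below it a brass collar 34 mm diameter, 6 mm thick, and a steel pin 12 mm diameter, 50 mm long, its last 8 mm tapered to 6 mm. 80 to 180 g. Stands upright in any of the rack's holes, collar on the rack. Point: half-way up the handle, 43 mm above the collar's underside, 93 mm above the pin's tip. z up the handle.
- gauge_red_tip (a point): Point on the axis at the lower end of the red gauge's pin.
- rack_top (a point): Centre of the top of the fixed dark wooden gauge rack, 225 mm (x) by 64 mm (y), 62 mm high. Three upright holes, 19 mm diameter and 55 mm deep, lie on its x axis at -75, 0 and +75 mm; a gauge stands in each. x is the rack's long direction, z up.
- gauge_blue_grip (a point): Loose gauge like gauge_red but with a BLUE handle and a 16 mm pin; not wanted, it stays in its rack hole. This point is half-way up the handle.
- gauge_yellow_grip (a point): Loose gauge like gauge_red but with a YELLOW handle and a 9 mm pin; not wanted, it stays in its rack hole. This point is half-way up the handle.
- spray_can: Bystander: upright spray can, 52 mm diameter, 160 mm high. Origin: centre of its underside.
- bowl: Bystander: turned wooden bowl, 120 mm diameter, 55 mm high. Origin: centre of its underside.
- wax_jar: Bystander: small jar, 60 mm diameter, 55 mm high. Origin: centre of its underside.
- offcut: Bystander: wood offcut, 50 (x) by 90 (y) by 30 mm high. Origin: centre of its underside.
- gouge: Bystander: turning gouge, black handle and steel blade, 430 mm long, 28 mm high, lying along its x. Origin: on the bench under the front of the handle.
- mallet: Bystander: wooden mallet lying down, 72 mm high, handle along -x to 220 mm. Origin: on the bench under the middle of its head.
- gauge_red: The same red gauge as a whole; origin at the pin's tip.
- plug: The same white plug as a whole; origin at the lower end of its stem.
- workpiece: The fixed chuck and wooden block as a whole; origin on the bench under the bore.
Not all that is in view belongs to the job. Of the things that look like the gauge_red, the smaller one is meant.

How it is judged:
On the way, in this order (a step that is already met when the one before it is completed fails the run):
1. the dust plug is out of the bore, lying released in the green tray (x of plug_grip in the frame of tray between -0.09 and 0.09 m and y of plug_grip in the frame of tray between -0.06 and 0.06 m and height (world z) of plug_grip below 0.07 m and contact force between the fingers and plug below 0.1 N and contact force between plug and tray above 0.02 N), for 0.2 s.
2. the red gauge's pin is fully home in the bore, collar on the wood (z of gauge_red_tip in the frame of bore_mouth below -0.048 m and horizontal distance between gauge_red_tip and bore_mouth below 0.004 m and angle between gauge_red_grip's own z axis and vertical below 0.06 rad), for 0.2 s.
At the end, for the whole second after the job is handed in: The red gauge stands released and at rest in the bore, its collar within 2 mm of the block's top, its pin within 4 mm of the bore's axis and within 0.06 rad of upright; the white plug lies released and at rest inside the green tray (all of step 1 and all of step 2 and contact force between the fingers and gauge_red below 0.1 N and linear speed of each of gauge_red, plug below 0.02 m/s); the robot touches nothing.
It fails at once if the gauge is forced or dropped: more than 40 N between the red gauge and the workpiece (contact force between gauge_red and workpiece above 40 N).
It fails at once if another gauge or a bystander on the bench is moved by more than 40 mm (distance of any of gauge_blue_grip, gauge_yellow_grip, spray_can, bowl, wax_jar, offcut, gouge, mallet from where it was at the start of the episode above 0.04 m).
It also fails if it takes over 67 s, if anything falls off the work surface, if the arm or the gripper's body presses on something with over 40 N, if the wrist force passes 120 N, or if a joint passes its speed limit or range.

## Working session

There is one attempt and no reset: what is moved stays moved. The work goes in short steps, Python scripts to look and compute and a shell command to move; the robot and the scene stay as the last step left them, time stands still between calls to the robot, and variables do not carry over. Pictures are saved under pics/ and viewed, about 8 in all and at most 12, crops included, and the job is handed in when it is done.

```bash
mkdir -p pics
cat > h.py <<'E'
import numpy as np, cv2
from workcell import bot
def pts(cam,depth,mask):
    c=bot.get_calibration(cam);K=np.array(c["intrinsics"]);V=np.array(c["view"])
    v,u=np.nonzero(mask&(depth>0));z=depth[v,u]
    P=np.stack([(u-K[0,2])/K[0,0]*z,(v-K[1,2])/K[1,1]*z,z],1)
    return (P-V[:3,3])@V[:3,:3]
E
python3 - <<'E'
from h import *
s=bot.read_state();print({k:np.round(v,3) for k,v in s.items()})
for c in("scene","top"):
    im,d=bot.read_camera(c);cv2.imwrite(f"pics/{c}0.png",im);np.save(f"{c}.npy",d)
    cal=bot.get_calibration(c);print(c,np.round(np.array(cal["view"]),3).tolist(),np.round(cal["intrinsics"],1).tolist())
    for t in("plug","gauge_red","gauge_blue_grip","gauge_yellow_grip","tray","workpiece","spray_can","bowl","wax_jar","offcut","gouge","mallet"):
        for m in bot.masks_of(c,t):
            if m["p"]<.3: continue
            P=pts(c,d,m["region"])
            print(t,round(m["p"],2),np.round(m["box"]).astype(int).tolist(),m["region"].sum(),np.round(np.percentile(P,[3,50,97],axis=0),3).tolist() if len(P) else None)
E
```

```text
{'time': np.float64(0.0), 'q': array([-1.24 ,  0.265,  1.605, -0.   ,  1.274, -0.037]), 'joint_vel': array([-0.002,  0.   , -0.   , -0.001, -0.002, -0.001]), 'joint_torque': array([-0.0000e+00, -5.1511e+01, -3.6732e+01, -0.0000e+00,  1.3000e-02,
        0.0000e+00]), 'tool_pos': array([ 0.242, -0.629,  0.23 ]), 'tcp_rot': array([-3.086e+00, -5.740e-01,  1.000e-03]), 'wrist_force': array([-0.201, -0.621, -0.187]), 'torque': array([0.016, 0.033, 0.006]), 'width': np.float64(0.999)}
scene [[0.73, 0.683, -0.018, -0.427], [0.507, -0.559, -0.656, -0.213], [-0.458, 0.469, -0.755, 1.767], [0.0, 0.0, 0.0, 1.0]] [[499.6, 0.0, 315.6], [0.0, 499.6, 209.1], [0.0, 0.0, 1.0]]
plug 0.8 [284, 173, 298, 202] 262 [[0.479, -0.019, 0.133], [0.501, -0.006, 0.159], [0.514, 0.023, 0.185]]
gauge_red 0.57 [378, 119, 394, 163] 438 [[0.451, 0.356, -0.002], [0.546, 0.368, 0.106], [0.56, 0.524, 0.175]]
gauge_red 0.49 [365, 149, 378, 172] 199 [[0.545, 0.267, 0.061], [0.562, 0.275, 0.099], [0.572, 0.293, 0.142]]
gauge_blue_grip 0.54 [347, 139, 356, 160] 179 [[0.468, 0.266, 0.062], [0.487, 0.273, 0.103], [0.495, 0.2
[... 3085 characters left out ...]
42, 0.018, 0.015], [0.753, 0.04, 0.15], [0.785, 0.064, 0.164]]
bowl 0.9 [235, 149, 266, 180] 739 [[0.712, 0.187, 0.003], [0.766, 0.24, 0.026], [0.811, 0.287, 0.057]]
wax_jar 0.71 [334, 260, 355, 271] 227 [[0.343, -0.132, 0.003], [0.368, -0.106, 0.054], [0.394, -0.08, 0.061]]
offcut 0.87 [286, 265, 310, 278] 306 [[0.343, 0.017, 0.024], [0.365, 0.056, 0.03], [0.387, 0.097, 0.036]]
offcut 0.53 [228, 212, 240, 220] 77 [[0.542, 0.269, 0.066], [0.552, 0.277, 0.125], [0.565, 0.29, 0.145]]
gouge 0.97 [173, 199, 188, 311] 678 [[0.241, 0.48, -0.002], [0.387, 0.49, 0.023], [0.55, 0.511, 0.031]]
mallet 0.94 [428, 212, 462, 282] 979 [[0.316, -0.532, 0.029], [0.499, -0.477, 0.055], [0.551, -0.432, 0.074]]
```

View pics/scene0.png

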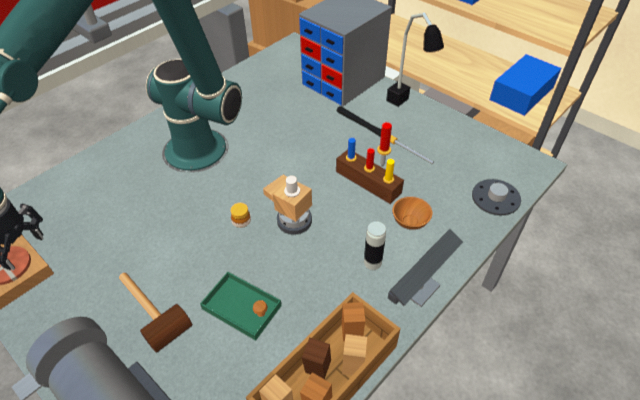

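View pics/top0.png

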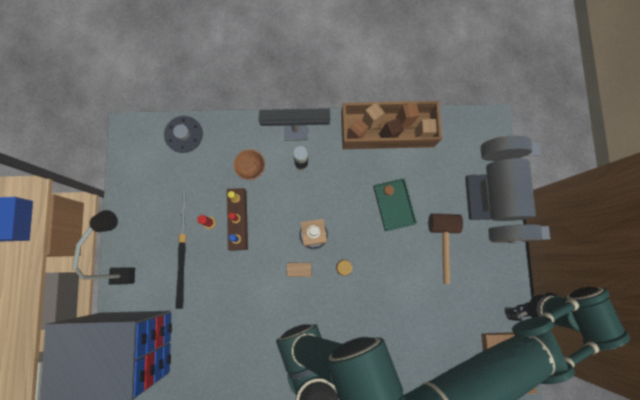

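Lookalikes for the red gauge are the tall red one standing on the bench at scene (386,138) with its top at about 0.18, and the short red one in the middle rack hole at scene (370,160) with its top at about 0.145. The red drawers at about (311,50) also share the colour. I choose the short one in the rack. Next I refine the fits and check one close crop.

Run:
```python
from h import *
from scipy.optimize import least_squares
ims={c:cv2.imread(f"pics/{c}0.png") for c in("scene","top")}
cl={c:pts(c,np.load(c+".npy"),np.ones((400,640),bool)) for c in ims}
A=np.vstack(list(cl.values()))
def circ(n,c0,z0,z1,R,rad):
    for c,P in cl.items():
        m=(P[:,2]>z0)&(P[:,2]<z1)&(np.hypot(*(P[:,:2]-c0).T)<rad);Q=P[m,:2]
        if len(Q)<8: print(n,c,"few",len(Q));continue
        r=least_squares(lambda p:np.hypot(*(Q-p).T)-R,np.array(c0)-(-.01,.01) if c=="scene" else c0,loss="soft_l1",f_scale=.002)
        print(n,c,len(Q),r.x.round(4),"rms",np.sqrt(np.mean(r.fun**2)).round(4))
circ("plug",[.495,0],.148,.178,.016,.035)
circ("red",[.556,.28],.075,.137,.012,.03)
circ("blue",[.48,.28],.075,.137,.012,.03)
circ("yel",[.63,.28],.075,.137,.012,.03)
for n,c0,z0,z1,rad in(("block",[.495,0],.128,.139,.075),("rack",[.555,.28],.055,.066,.15),("tray",[.6,-.31],.022,.04,.13)):
  for c,P in cl.items():
    m=(P[:,2]>z0)&(P[:,2]<z1)&(np.hypot(*(P[:,:2]-c0).T)<rad);Q=P[m]
    r=cv2.minAreaRect((Q[:,:2]*1000).astype(np.float32));print(n,c,len(Q),np.round(r[0],1),np.round(r[1],1),round(r[2],1),"z",np.median(Q[:,2]).round(4))
a=cv2.resize(ims["scene"][100:240,250:430],None,fx=4,fy=4,interpolation=2);cv2.imwrite("pics/crop.png",a)
```

```text
plug scene 82 [ 0.5111 -0.019 ] rms 0.0059
plug top 10 [0.4922 0.0019] rms 0.0015
red scene 115 [0.5687 0.2678] rms 0.0052
red top 24 [0.5546 0.284 ] rms 0.0005
blue scene 106 [0.4939 0.2664] rms 0.0047
blue top 25 [0.4796 0.2821] rms 0.0017
yel scene 116 [0.6365 0.266 ] rms 0.0052
yel top 36 [0.6298 0.2858] rms 0.0016
block scene 423 [ 4.935e+02 -3.000e-01] [85.2 83.3] 7.6 z 0.1334
block top 373 [492.1   2.1] [80.7 79.6] 7.1 z 0.1348
rack scene 812 [555.7 308.6] [229.4 126.3] 1.1 z 0.0606
rack top 755 [570.7 283.4] [ 73.7 257.6] 89.4 z 0.0618
tray scene 521 [ 600.  -309.5] [183.2 123.3] 10.9 z 0.0278
tray top 235 [ 598.8 -307.8] [180.8 121.7] 11.4 z 0.0291
```

View pics/crop.png

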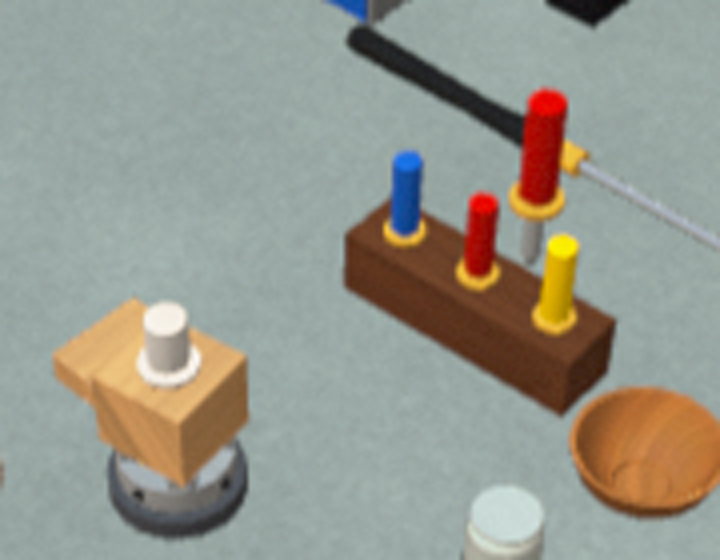

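The crop confirms it: the short red gauge is in the middle rack hole, and the taller lookalike stands behind the rack by the gouge. All heights and sizes match the description. I use plug/bore ≈ (0.4925, 0.0015), red gauge ≈ (0.555, 0.283) and tray ≈ (0.599, -0.309) at yaw 11°.

```bash
cat > to.py <<'E'
import sys,numpy as np
from scipy.spatial.transform import Rotation as R
from workcell import bot
# args: x y z yaw tilt(deg, tool z towards tool x)
x,y,z,yaw,tilt=map(float,sys.argv[1:6]);s=bot.read_state()
R0=R.from_rotvec(s["tcp_rot"])
Rt=R.from_euler("z",yaw,degrees=True)*R.from_euler("x",180,degrees=True)*R.from_euler("y",tilt,degrees=True)
print("shift mm",(R0.inv().apply(np.array([x,y,z])-s["tool_pos"])*1000).round(1),"turn",np.degrees((R0.inv()*Rt).as_rotvec()).round(2),"pos",s["tool_pos"].round(4),"F",s["wrist_force"].round(1),"w",round(float(s["width"]),3),"t",round(float(s["time"]),2))
E
python3 to.py .4925 .0015 .26 11 0; python3 to.py .4925 .0015 .144 11 0
```

```text
shift mm [ 460.1 -499.3  -28.7] turn [-0.   -0.   10.08] pos [ 0.2427 -0.6298  0.2313] F [-0.3 -0.3  0.5] w 1.0 t 1.3
shift mm [ 460.1 -499.3   87.3] turn [-0.   -0.   10.08] pos [ 0.2427 -0.6298  0.2313] F [-0.3 -0.3  0.5] w 1.0 t 1.3
```

```bash
python3 -m inch '[{"dx":0.03,"dy":-0.03,"dz":-0.03,"az":2},{"dx":0.07,"dy":-0.075,"dz":-0.03,"az":5},{"dx":0.11,"dy":-0.12,"dz":-0.03,"az":10},{"dx":0.15,"dy":-0.163,"dz":-0.03,"az":10},{"dx":0.19,"dy":-0.206,"dz":-0.03,"az":10},{"dx":0.23,"dy":-0.25,"dz":-0.03,"az":10},{"dx":0.27,"dy":-0.293,"dz":-0.03,"az":10},{"dx":0.31,"dy":-0.336,"dz":-0.03,"az":10},{"dx":0.35,"dy":-0.38,"dz":-0.03,"az":10},{"dx":0.39,"dy":-0.423,"dz":-0.03,"az":10},{"dx":0.425,"dy":-0.461,"dz":-0.03,"az":10},{"dx":0.45,"dy":-0.488,"dz":-0.03,"az":10},{"dx":0.46,"dy":-0.499,"dz":-0.03,"az":10},{"dx":0.46,"dy":-0.499,"dz":-0.03,"az":10},{"dx":0.46,"dy":-0.499,"dz":-0.03,"az":10}]' 40; python3 to.py .4925 .0015 .144 11 0
```

```text
shift mm [ 460.1 -499.3   87.3] turn [-0.   -0.   10.08] pos [ 0.2427 -0.6298  0.2313] F [-0.3 -0.3  0.5] w 1.0 t 1.3invalid input at $[0]: expected keys dx, dy, dz, ax, ay, az, fingers
```

```bash
python3 -m inch '[{"dx":0.03,"dy":-0.03,"dz":-0.03,"ax":0,"ay":0,"az":2,"fingers":1},{"dx":0.07,"dy":-0.075,"dz":-0.03,"ax":0,"ay":0,"az":5,"fingers":1},{"dx":0.11,"dy":-0.12,"dz":-0.03,"ax":0,"ay":0,"az":10,"fingers":1},{"dx":0.15,"dy":-0.163,"dz":-0.03,"ax":0,"ay":0,"az":10,"fingers":1},{"dx":0.19,"dy":-0.206,"dz":-0.03,"ax":0,"ay":0,"az":10,"fingers":1},{"dx":0.23,"dy":-0.25,"dz":-0.03,"ax":0,"ay":0,"az":10,"fingers":1},{"dx":0.27,"dy":-0.293,"dz":-0.03,"ax":0,"ay":0,"az":10,"fingers":1},{"dx":0.31,"dy":-0.336,"dz":-0.03,"ax":0,"ay":0,"az":10,"fingers":1},{"dx":0.35,"dy":-0.38,"dz":-0.03,"ax":0,"ay":0,"az":10,"fingers":1},{"dx":0.39,"dy":-0.423,"dz":-0.03,"ax":0,"ay":0,"az":10,"fingers":1},{"dx":0.425,"dy":-0.461,"dz":-0.03,"ax":0,"ay":0,"az":10,"fingers":1},{"dx":0.45,"dy":-0.488,"dz":-0.03,"ax":0,"ay":0,"az":10,"fingers":1},{"dx":0.46,"dy":-0.499,"dz":-0.03,"ax":0,"ay":0,"az":10,"fingers":1},{"dx":0.46,"dy":-0.499,"dz":-0.03,"ax":0,"ay":0,"az":10,"fingers":1},{"dx":0.46,"dy":-0.499,"dz":-0.03,"ax":0,"ay":0,"az":10,"fingers":1}]' 40; python3 to.py .4925 .0015 .144 11 0
```

```text
time: 3.18
tool_pos: [0.4922, 0.0001, 0.2613]
tcp_rot: [3.126, 0.302, -0.001]
wrist_force: [-0.3, -0.0, 0.4]
width: 0.997
shift mm [  0.6  -1.4 117.3] turn [0.03 0.02 0.02] pos [4.922e-01 1.000e-04 2.613e-01] F [-0.3 -0.   0.4] w 0.997 t 3.17
```

```bash
python3 -m inch '[{"dx":0.0005,"dy":-0.0015,"dz":0.04,"ax":0,"ay":0,"az":0,"fingers":1},{"dx":0.0005,"dy":-0.0015,"dz":0.075,"ax":0,"ay":0,"az":0,"fingers":1},{"dx":0.0005,"dy":-0.0015,"dz":0.1,"ax":0,"ay":0,"az":0,"fingers":1},{"dx":0.0005,"dy":-0.0015,"dz":0.115,"ax":0,"ay":0,"az":0,"fingers":1},{"dx":0.0005,"dy":-0.0015,"dz":0.117,"ax":0,"ay":0,"az":0,"fingers":1},{"dx":0.0005,"dy":-0.0015,"dz":0.117,"ax":0,"ay":0,"az":0,"fingers":-1},{"dx":0.0005,"dy":-0.0015,"dz":0.117,"ax":0,"ay":0,"az":0,"fingers":-1},{"dx":0.0005,"dy":-0.0015,"dz":0.117,"ax":0,"ay":0,"az":0,"fingers":-1},{"dx":0.0005,"dy":-0.0015,"dz":0.117,"ax":0,"ay":0,"az":0,"fingers":-1},{"dx":0.0005,"dy":-0.0015,"dz":0.117,"ax":0,"ay":0,"az":0,"fingers":-1},{"dx":0.0005,"dy":-0.0015,"dz":0.117,"ax":0,"ay":0,"az":0,"fingers":-1}]' 40
```

```text
time: 4.55
tool_pos: [0.4932, 0.0017, 0.1453]
tcp_rot: [3.126, 0.302, 0.002]
wrist_force: [-0.5, -0.6, 6.7]
width: 0.362
```

```bash
python3 -m inch '[{"dx":0,"dy":0,"dz":-0.005,"ax":0,"ay":0,"az":0,"fingers":-1},{"dx":0,"dy":0,"dz":-0.02,"ax":0,"ay":0,"az":0,"fingers":-1},{"dx":0,"dy":0,"dz":-0.05,"ax":0,"ay":0,"az":0,"fingers":-1},{"dx":0,"dy":0,"dz":-0.085,"ax":0,"ay":0,"az":0,"fingers":-1},{"dx":0,"dy":0,"dz":-0.1,"ax":0,"ay":0,"az":0,"fingers":-1},{"dx":0,"dy":0,"dz":-0.1,"ax":0,"ay":0,"az":0,"fingers":-1}]'; python3 to.py .567 -.315 .15 11 45;python3 to.py .567 -.315 .037 11 45
```

```text
time: 5.3
tool_pos: [0.4938, 0.0017, 0.2467]
tcp_rot: [3.126, 0.302, 0.007]
wrist_force: [0.6, -0.0, -0.8]
width: 0.366
shift mm [ 10.8 324.7  97.3] turn [ 0.07 44.76  0.07] pos [0.4938 0.0017 0.2467] F [ 0.6 -0.  -0.8] w 0.366 t 5.3
shift mm [ 10.3 324.5 210.3] turn [ 0.07 44.76  0.07] pos [0.4938 0.0017 0.2467] F [ 0.6 -0.  -0.8] w 0.366 t 5.3
```

```bash
python3 -m inch '[{"dx":0,"dy":0.03,"dz":0,"ax":0,"ay":0,"az":0,"fingers":-1},{"dx":0,"dy":0.08,"dz":0,"ax":0,"ay":5,"az":0,"fingers":-1},{"dx":0,"dy":0.13,"dz":0,"ax":0,"ay":12,"az":0,"fingers":-1},{"dx":0.01,"dy":0.18,"dz":0.02,"ax":0,"ay":20,"az":0,"fingers":-1},{"dx":0.01,"dy":0.23,"dz":0.04,"ax":0,"ay":28,"az":0,"fingers":-1},{"dx":0.01,"dy":0.28,"dz":0.07,"ax":0,"ay":36,"az":0,"fingers":-1},{"dx":0.01,"dy":0.31,"dz":0.09,"ax":0,"ay":42,"az":0,"fingers":-1},{"dx":0.0105,"dy":0.325,"dz":0.1,"ax":0,"ay":45,"az":0,"fingers":-1},{"dx":0.0105,"dy":0.325,"dz":0.1,"ax":0,"ay":45,"az":0,"fingers":-1},{"dx":0.0105,"dy":0.325,"dz":0.1,"ax":0,"ay":45,"az":0,"fingers":-1}]'; python3 to.py .567 -.315 .037 11 45;python3 - <<'E'
from h import *
im,_=bot.read_camera("scene");cv2.imwrite("pics/s1.png",cv2.resize(im[150:350,130:370],None,fx=3,fy=3))
E
```

```text
time: 6.55
tool_pos: [0.5661, -0.3144, 0.146]
tcp_rot: [-2.821, -0.272, -1.172]
wrist_force: [0.9, 1.3, 0.1]
width: 0.361
shift mm [-76.7   0.9  77.5] turn [-0.07 -0.12 -0.02] pos [ 0.5661 -0.3144  0.146 ] F [0.9 1.3 0.1] w 0.361 t 6.55
```

View pics/s1.png

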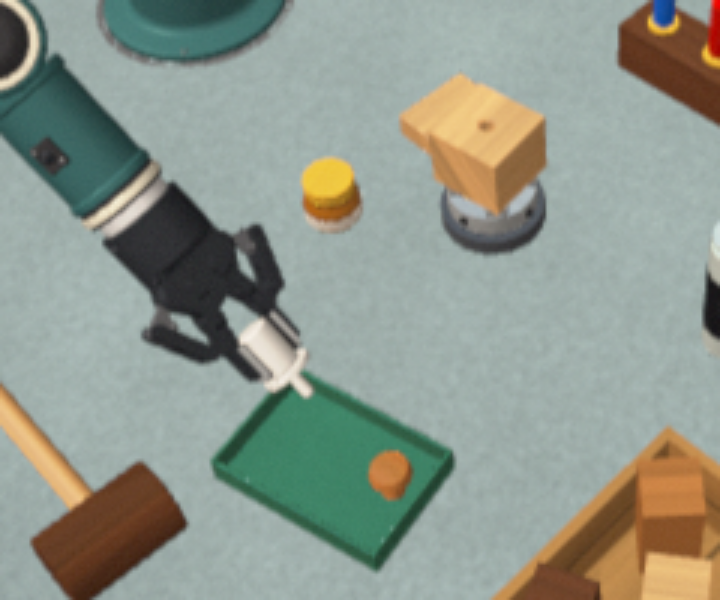

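The plug is held and tilted stem-forward over the tray's empty half (crop 280,360). The open bore shows at crop (486,125). Now I lower it, release and back off.

```bash
python3 -m inch '[{"dx":-0.02,"dy":0.001,"dz":0.02,"ax":0,"ay":0,"az":0,"fingers":-1},{"dx":-0.045,"dy":0.001,"dz":0.045,"ax":0,"ay":0,"az":0,"fingers":-1},{"dx":-0.065,"dy":0.001,"dz":0.065,"ax":0,"ay":0,"az":0,"fingers":-1},{"dx":-0.075,"dy":0.001,"dz":0.075,"ax":0,"ay":0,"az":0,"fingers":-1},{"dx":-0.0767,"dy":0.001,"dz":0.0775,"ax":0,"ay":0,"az":0,"fingers":-1},{"dx":-0.0767,"dy":0.001,"dz":0.0775,"ax":0,"ay":0,"az":0,"fingers":-1},{"dx":-0.0767,"dy":0.001,"dz":0.0775,"ax":0,"ay":0,"az":0,"fingers":0.2},{"dx":-0.0767,"dy":0.001,"dz":0.0775,"ax":0,"ay":0,"az":0,"fingers":0.2},{"dx":-0.0767,"dy":0.001,"dz":0.0775,"ax":0,"ay":0,"az":0,"fingers":0.2},{"dx":-0.0767,"dy":0.001,"dz":0.0775,"ax":0,"ay":0,"az":0,"fingers":0.2},{"dx":-0.065,"dy":0.001,"dz":0.065,"ax":0,"ay":0,"az":0,"fingers":0.2},{"dx":-0.04,"dy":0.001,"dz":0.04,"ax":0,"ay":0,"az":0,"fingers":0.2},{"dx":0,"dy":0,"dz":0,"ax":0,"ay":0,"az":0,"fingers":0.2},{"dx":0.04,"dy":0,"dz":-0.06,"ax":0,"ay":-8,"az":0,"fingers":0.2},{"dx":0.06,"dy":0,"dz":-0.09,"ax":0,"ay":-16,"az":0,"fingers":0.2},{"dx":0.06,"dy":0,"dz":-0.09,"ax":0,"ay":-25,"az":0,"fingers":0.2},{"dx":0.06,"dy":0,"dz":-0.09,"ax":0,"ay":-35,"az":0,"fingers":0.2},{"dx":0.06,"dy":0,"dz":-0.09,"ax":0,"ay":-45,"az":0,"fingers":0.2},{"dx":0.06,"dy":0,"dz":-0.09,"ax":0,"ay":-45,"az":0,"fingers":0.2}]'
python3 - <<'E'
from h import *
im,d=bot.read_camera("scene");cv2.imwrite("pics/s2.png",cv2.resize(im[150:350,130:370],None,fx=3,fy=3))
for m in bot.masks_of("scene","plug")[:2]:
    print(m["p"],m["box"],np.percentile(pts("scene",d,m["region"]),[3,50,97],axis=0).round(3).tolist())
P=pts("scene",d,np.ones(d.shape,bool))
# red gauge known-radius fit, started on the side away from the camera
from scipy.optimize import least_squares
for n,c,R,z0,z1 in(("red",[.555,.283],.012,.075,.137),):
    Q=P[(P[:,2]>z0)&(P[:,2]<z1)&(np.hypot(*(P[:,:2]-c).T)<.022),:2]
    r=least_squares(lambda p:np.hypot(*(Q-p).T)-R,c,loss="soft_l1",f_scale=.002);print(n,len(Q),r.x.round(4),np.abs(r.fun).mean())
Q=P[(P[:,2]>.128)&(P[:,2]<.139)&(np.hypot(*(P[:,:2]-[.493,.001]).T)<.075)];print(cv2.minAreaRect((Q[:,:2]*1000).astype(np.float32)))
# bore pixel: darkest blob near (292,192), cut with plane z=.135
g=cv2.cvtColor(im,cv2.COLOR_BGR2GRAY)[184:200,282:302].astype(float);w=np.clip(np.median(g)-25-g,0,None)
v,u=np.mgrid[184:200,282:302];u0,v0=(u*w).sum()/w.sum(),(v*w).sum()/w.sum()
c=bot.get_calibration("scene");K=np.array(c["intrinsics"]);V=np.array(c["view"]);ray=V[:3,:3].T@np.linalg.inv(K)@[u0,v0,1];o=-V[:3,:3].T@V[:3,3]
print("bore px",u0,v0,(w>0).sum(),o+ray*(.135-o[2])/ray[2])
E
python3 to.py .555 .283 .2 11 0
```

```text
time: 8.98
tool_pos: [0.5481, -0.3174, 0.2526]
tcp_rot: [-3.126, -0.31, -0.005]
wrist_force: [-0.5, -0.1, 0.1]
width: 0.599
0.71 [212.5, 282.1, 236.9, 305.4] [[0.521, -0.339, 0.002], [0.553, -0.323, 0.04], [0.585, -0.297, 0.051]]
red 111 [0.5553 0.2835] 0.001361916953697897
((493.67303466796875, 0.5380210876464844), (84.25906372070312, 84.24510955810547), 8.123061180114746)
bore px 291.9323432343234 192.11881188118812 14 [ 0.49646466 -0.00110397  0.135     ]
shift mm [ 125.3 -587.7   53.1] turn [-0.05 -0.22  0.15] pos [ 0.5455 -0.3179  0.2521] F [-1.1  0.5 -0.6] w 0.599 t 9.07
```

View pics/s2.png

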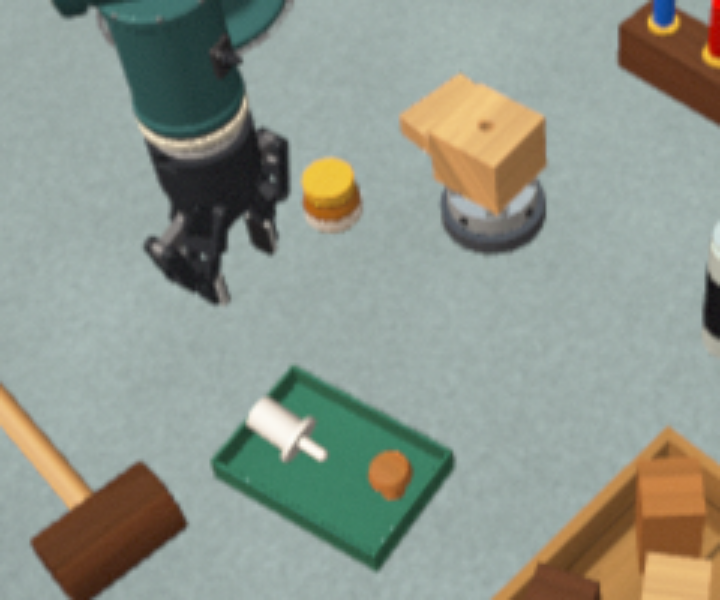

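The plug lies flat inside the tray's empty half: knob at crop (270,420), stem at (318,452). Next is the red gauge, with the jaws across the rack and only part open so they clear the taller red gauge behind it.

```bash
python3 -m inch '[{"dx":0.005,"dy":-0.03,"dz":0,"ax":0,"ay":0,"az":0,"fingers":0.2},{"dx":0.01,"dy":-0.075,"dz":0,"ax":0,"ay":0,"az":2,"fingers":0.2},{"dx":0.02,"dy":-0.125,"dz":0,"ax":0,"ay":0,"az":4,"fingers":0.2},{"dx":0.035,"dy":-0.18,"dz":0,"ax":0,"ay":0,"az":6,"fingers":0.2},{"dx":0.05,"dy":-0.235,"dz":0,"ax":0,"ay":0,"az":8,"fingers":0.2},{"dx":0.06,"dy":-0.29,"dz":0,"ax":0,"ay":0,"az":9.6,"fingers":0.2},{"dx":0.07,"dy":-0.345,"dz":0,"ax":0,"ay":0,"az":9.6,"fingers":0.2},{"dx":0.085,"dy":-0.4,"dz":0,"ax":0,"ay":0,"az":9.6,"fingers":0.2},{"dx":0.095,"dy":-0.455,"dz":0,"ax":0,"ay":0,"az":9.6,"fingers":0.2},{"dx":0.105,"dy":-0.51,"dz":0,"ax":0,"ay":0,"az":9.6,"fingers":0.2},{"dx":0.115,"dy":-0.55,"dz":0,"ax":0,"ay":0,"az":9.6,"fingers":0.2},{"dx":0.122,"dy":-0.578,"dz":0.02,"ax":0,"ay":0,"az":9.6,"fingers":0.2},{"dx":0.125,"dy":-0.588,"dz":0.04,"ax":0,"ay":0,"az":9.6,"fingers":0.2},{"dx":0.125,"dy":-0.588,"dz":0.05,"ax":0,"ay":0,"az":9.6,"fingers":0.2},{"dx":0.125,"dy":-0.588,"dz":0.05,"ax":0,"ay":0,"az":9.6,"fingers":0.2},{"dx":0.125,"dy":-0.588,"dz":0.05,"ax":0,"ay":0,"az":9.6,"fingers":0.2}]'
python3 to.py .555 .2835 .085 1.4 0
python3 - <<'E'
from h import *
im,_=bot.read_camera("top");cv2.imwrite("pics/t3.png",cv2.resize(im[150:270,160:340],None,fx=4,fy=4))
E
```

```text
time: 11.08
tool_pos: [0.5551, 0.2822, 0.2037]
tcp_rot: [-3.14, -0.04, -0.007]
wrist_force: [-1.1, -0.2, 1.1]
width: 0.595
shift mm [ -0.6  -1.1 118.7] turn [-0.1  -0.26  0.07] pos [0.5551 0.2822 0.2037] F [-1.1 -0.2  1.1] w 0.595 t 11.07
```

View pics/t3.png

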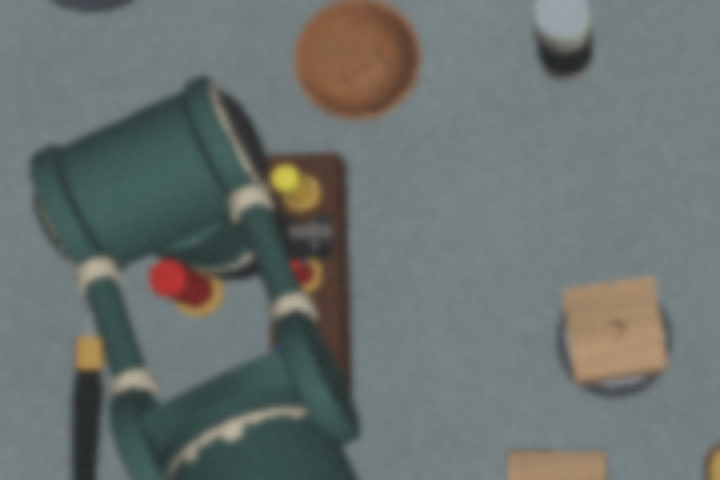

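The small red gauge shows under the gripper at crop (305,272). The taller red one at (175,280) is clear of the fingers. Going down to grip.

```bash
python3 -m inch '[{"dx":-0.0005,"dy":-0.001,"dz":0.03,"ax":0,"ay":0,"az":0,"fingers":0.2},{"dx":-0.0005,"dy":-0.001,"dz":0.06,"ax":0,"ay":0,"az":0,"fingers":0.2},{"dx":-0.0005,"dy":-0.001,"dz":0.09,"ax":0,"ay":0,"az":0,"fingers":0.2},{"dx":-0.0005,"dy":-0.001,"dz":0.11,"ax":0,"ay":-0.2,"az":0,"fingers":0.2},{"dx":-0.0005,"dy":-0.001,"dz":0.118,"ax":0,"ay":-0.2,"az":0,"fingers":0.2},{"dx":-0.0005,"dy":-0.001,"dz":0.118,"ax":0,"ay":-0.2,"az":0,"fingers":0.2},{"dx":-0.0005,"dy":-0.001,"dz":0.118,"ax":0,"ay":-0.2,"az":0,"fingers":-1},{"dx":-0.0005,"dy":-0.001,"dz":0.118,"ax":0,"ay":-0.2,"az":0,"fingers":-1},{"dx":-0.0005,"dy":-0.001,"dz":0.118,"ax":0,"ay":-0.2,"az":0,"fingers":-1},{"dx":-0.0005,"dy":-0.001,"dz":0.118,"ax":0,"ay":-0.2,"az":0,"fingers":-1},{"dx":-0.0005,"dy":-0.001,"dz":0.118,"ax":0,"ay":-0.2,"az":0,"fingers":-1}]' 50
python3 to.py .555 .2835 .085 1.4 0
```

```text
time: 12.5
tool_pos: [0.5564, 0.2841, 0.0876]
tcp_rot: [-3.138, -0.041, -0.006]
wrist_force: [-0.3, -1.0, 6.0]
width: 0.27
shift mm [-1.4  0.6  2.6] turn [-0.17 -0.22  0.08] pos [0.5564 0.2841 0.0876] F [-0.3 -1.   6. ] w 0.27 t 12.5
```

```bash
python3 -m inch '[{"dx":0,"dy":0,"dz":-0.005,"ax":0,"ay":0,"az":0,"fingers":-1},{"dx":0,"dy":0,"dz":-0.02,"ax":0,"ay":0,"az":0,"fingers":-1},{"dx":0,"dy":0,"dz":-0.045,"ax":0,"ay":0,"az":0,"fingers":-1},{"dx":0,"dy":0,"dz":-0.08,"ax":0,"ay":0,"az":0,"fingers":-1},{"dx":0,"dy":0,"dz":-0.12,"ax":0,"ay":0,"az":0,"fingers":-1},{"dx":0,"dy":0,"dz":-0.15,"ax":0,"ay":0,"az":0,"fingers":-1},{"dx":0,"dy":0,"dz":-0.165,"ax":0,"ay":0,"az":0,"fingers":-1},{"dx":0,"dy":0,"dz":-0.165,"ax":0,"ay":0,"az":0,"fingers":-1}]'
python3 to.py .4937 .0008 .24 1.4 0
```

```text
time: 13.5
tool_pos: [0.5563, 0.2839, 0.2539]
tcp_rot: [-3.137, -0.041, -0.009]
wrist_force: [-1.2, 0.1, -2.0]
width: 0.27
shift mm [-70.  281.5  12.4] turn [-0.23 -0.35  0.08] pos [0.5563 0.2839 0.2539] F [-1.2  0.1 -2. ] w 0.27 t 13.5
```

```bash
python3 -m inch '[{"dx":-0.007,"dy":0.03,"dz":0,"ax":0,"ay":0,"az":0,"fingers":-1},{"dx":-0.018,"dy":0.07,"dz":0,"ax":0,"ay":0,"az":0,"fingers":-1},{"dx":-0.029,"dy":0.115,"dz":0,"ax":0,"ay":0,"az":0,"fingers":-1},{"dx":-0.04,"dy":0.16,"dz":0,"ax":0,"ay":0,"az":0,"fingers":-1},{"dx":-0.051,"dy":0.205,"dz":0,"ax":0,"ay":0,"az":0,"fingers":-1},{"dx":-0.06,"dy":0.245,"dz":0.005,"ax":0,"ay":0,"az":0,"fingers":-1},{"dx":-0.067,"dy":0.27,"dz":0.01,"ax":-0.2,"ay":-0.3,"az":0,"fingers":-1},{"dx":-0.07,"dy":0.2815,"dz":0.0125,"ax":-0.2,"ay":-0.3,"az":0,"fingers":-1},{"dx":-0.07,"dy":0.2815,"dz":0.0125,"ax":-0.2,"ay":-0.3,"az":0,"fingers":-1},{"dx":-0.07,"dy":0.2815,"dz":0.0125,"ax":-0.2,"ay":-0.3,"az":0,"fingers":-1},{"dx":-0.07,"dy":0.2815,"dz":0.0125,"ax":-0.2,"ay":-0.3,"az":0,"fingers":-1}]'
python3 to.py .4937 .0008 .24 1.4 0
python3 - <<'E'
from h import *
from scipy.optimize import least_squares
im,d=bot.read_camera("scene");cv2.imwrite("pics/s4.png",cv2.resize(im[120:240,220:380],None,fx=5,fy=5,interpolation=2))
P=pts("scene",d,np.ones(d.shape,bool));s=bot.read_state();t=s["tool_pos"]
Q=P[(np.hypot(*(P[:,:2]-t[:2]).T)<.03)&(P[:,2]>.225)&(P[:,2]<.235)];print("handle-ish",len(Q))
Q=P[(np.hypot(*(P[:,:2]-t[:2]).T)<.03)&(P[:,2]>.168)&(P[:,2]<.205),:]
r=least_squares(lambda p:np.hypot(*(Q[:,:2]-p).T)-.006,t[:2],loss="soft_l1",f_scale=.002);print("pin",len(Q),r.x,np.abs(r.fun).mean())
# image projection of expected tip, bore
c=bot.get_calibration("scene");K=np.array(c["intrinsics"]);V=np.array(c["view"])
for X in([*t[:2],t[2]-.0756],[*t[:2],t[2]-.026],[*t[:2],.135],[.4937,.0008,.135]):
    p=K@(V[:3,:3]@X+V[:3,3]);print(np.round(X,4),(p[:2]/p[2]).round(2),"crop",((p[:2]/p[2]-[220,120])*5).round(0))
E
```

```text
time: 14.88
tool_pos: [0.494, 0.0016, 0.24]
tcp_rot: [-3.141, -0.043, -0.002]
wrist_force: [0.0, 0.9, -1.2]
width: 0.265
shift mm [-0.3  0.8  0. ] turn [-0.04 -0.06  0.15] pos [0.494  0.0016 0.24  ] F [ 0.   0.9 -1.2] w 0.265 t 14.88
handle-ish 20
pin 36 [0.49326376 0.0012503 ] 0.001087318018704949
[0.494  0.0015 0.1645] [291.41 184.1 ] crop [357. 320.]
[0.494  0.0015 0.2141] [290.42 171.64] crop [352. 258.]
[0.494  0.0015 0.135 ] [291.97 191.19] crop [360. 356.]
[0.4937 0.0008 0.135 ] [291.72 191.29] crop [359. 356.]
```

View pics/s4.png

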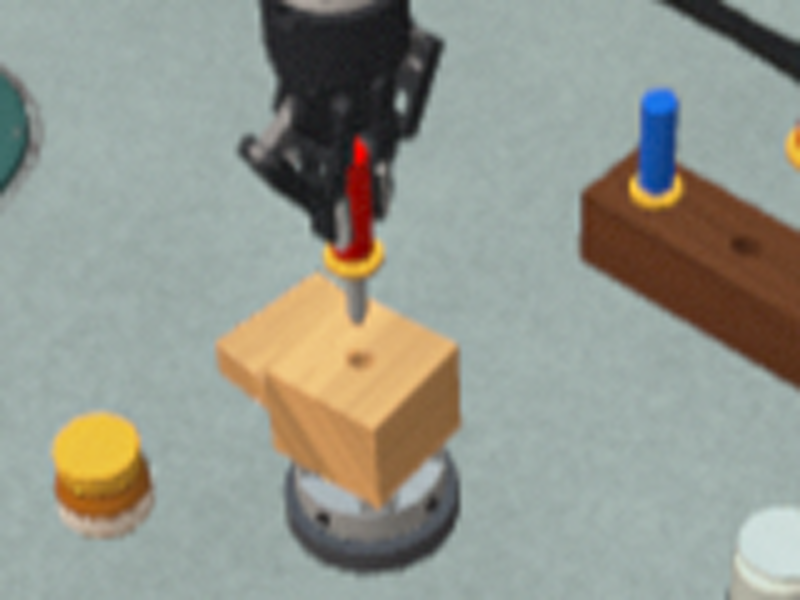

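Everything lines up: the pin tip at crop (358,323) sits over the hole at (359,360), with about 1 mm of correction in -y. I descend slowly with force checks. Contact height is TCP 0.2105 and fully home is about 0.1606.

```bash
python3 -m inch '[{"dx":-0.0003,"dy":0.0012,"dz":0.01,"ax":0,"ay":0,"az":0,"fingers":-1},{"dx":-0.0003,"dy":0.0012,"dz":0.02,"ax":0,"ay":0,"az":0,"fingers":-1},{"dx":-0.0003,"dy":0.0012,"dz":0.027,"ax":0,"ay":0,"az":0,"fingers":-1},{"dx":-0.0003,"dy":0.0012,"dz":0.03,"ax":0,"ay":0,"az":0,"fingers":-1},{"dx":-0.0003,"dy":0.0012,"dz":0.032,"ax":0,"ay":0,"az":0,"fingers":-1},{"dx":-0.0003,"dy":0.0012,"dz":0.033,"ax":0,"ay":0,"az":0,"fingers":-1},{"dx":-0.0003,"dy":0.0012,"dz":0.033,"ax":0,"ay":0,"az":0,"fingers":-1}]'
python3 to.py .4937 .0003 .16 1.4 0
```

```text
time: 15.8
tool_pos: [0.4939, 0.0003, 0.2073]
tcp_rot: [-3.141, -0.042, -0.003]
wrist_force: [1.2, -0.9, -0.6]
width: 0.271
shift mm [-0.3  0.  47.3] turn [-0.03 -0.09  0.15] pos [4.939e-01 3.000e-04 2.073e-01] F [ 1.2 -0.9 -0.6] w 0.271 t 15.8
```

No contact force at 3 mm in. Next I pass the taper slowly.

```bash
python3 -m inch '[{"dx":0,"dy":0,"dz":0.0015,"ax":0,"ay":0,"az":0,"fingers":-1},{"dx":0,"dy":0,"dz":0.003,"ax":0,"ay":0,"az":0,"fingers":-1},{"dx":0,"dy":0,"dz":0.0045,"ax":0,"ay":0,"az":0,"fingers":-1},{"dx":0,"dy":0,"dz":0.0045,"ax":0,"ay":0,"az":0,"fingers":-1}]'; python3 -m inch '[{"dx":0,"dy":0,"dz":0.0015,"ax":0,"ay":0,"az":0,"fingers":-1},{"dx":0,"dy":0,"dz":0.003,"ax":0,"ay":0,"az":0,"fingers":-1},{"dx":0,"dy":0,"dz":0.0045,"ax":0,"ay":0,"az":0,"fingers":-1},{"dx":0,"dy":0,"dz":0.0045,"ax":0,"ay":0,"az":0,"fingers":-1}]'
```

```text
time: 16.3
tool_pos: [0.4939, 0.0004, 0.2026]
tcp_rot: [-3.14, -0.042, -0.002]
wrist_force: [0.6, -0.1, -0.8]
width: 0.268
time: 16.8
tool_pos: [0.4938, 0.0006, 0.1979]
tcp_rot: [-3.14, -0.042, -0.002]
wrist_force: [0.2, 1.8, -1.8]
width: 0.269
```

```bash
python3 -m inch '[{"dx":0,"dy":0,"dz":0.003,"ax":0,"ay":0,"az":0,"fingers":-1},{"dx":0,"dy":0,"dz":0.006,"ax":0,"ay":0,"az":0,"fingers":-1},{"dx":0,"dy":0,"dz":0.009,"ax":0,"ay":0,"az":0,"fingers":-1},{"dx":0,"dy":0,"dz":0.012,"ax":0,"ay":0,"az":0,"fingers":-1},{"dx":0,"dy":0,"dz":0.012,"ax":0,"ay":0,"az":0,"fingers":-1}]'; python3 to.py .4938 .0003 .16 1.4 0
```

```text
time: 17.42
tool_pos: [0.4937, 0.0006, 0.1855]
tcp_rot: [-3.14, -0.042, -0.001]
wrist_force: [0.4, 1.1, -2.4]
width: 0.264
shift mm [ 0.1  0.4 25.5] turn [-0.07 -0.05  0.15] pos [0.4937 0.0006 0.1855] F [ 0.4  1.1 -2.4] w 0.264 t 17.43
```

```bash
python3 -m inch '[{"dx":0,"dy":0,"dz":0.003,"ax":0,"ay":0,"az":0,"fingers":-1},{"dx":0,"dy":0,"dz":0.006,"ax":0,"ay":0,"az":0,"fingers":-1},{"dx":0,"dy":0,"dz":0.009,"ax":0,"ay":0,"az":0,"fingers":-1},{"dx":0,"dy":0,"dz":0.012,"ax":0,"ay":0,"az":0,"fingers":-1},{"dx":0,"dy":0,"dz":0.015,"ax":0,"ay":0,"az":0,"fingers":-1},{"dx":0,"dy":0,"dz":0.018,"ax":0,"ay":0,"az":0,"fingers":-1},{"dx":0,"dy":0,"dz":0.02,"ax":0,"ay":0,"az":0,"fingers":-1},{"dx":0,"dy":0,"dz":0.021,"ax":0,"ay":0,"az":0,"fingers":-1},{"dx":0,"dy":0,"dz":0.021,"ax":0,"ay":0,"az":0,"fingers":-1}]'; python3 to.py .4938 .0003 .16 1.4 0
```

```text
time: 18.55
tool_pos: [0.4936, 0.0006, 0.1643]
tcp_rot: [-3.14, -0.042, -0.001]
wrist_force: [0.7, 0.5, -1.2]
width: 0.266
shift mm [0.2 0.3 4.3] turn [-0.07 -0.04  0.14] pos [0.4936 0.0006 0.1643] F [ 0.7  0.5 -1.2] w 0.266 t 18.55
```

```bash
python3 -m inch '[{"dx":0,"dy":0,"dz":0.001,"ax":0,"ay":0,"az":0,"fingers":-1},{"dx":0,"dy":0,"dz":0.002,"ax":0,"ay":0,"az":0,"fingers":-1},{"dx":0,"dy":0,"dz":0.0025,"ax":0,"ay":0,"az":0,"fingers":-1},{"dx":0,"dy":0,"dz":0.0025,"ax":0,"ay":0,"az":0,"fingers":-1}]'; python3 -m inch '[{"dx":0,"dy":0,"dz":0.0005,"ax":0,"ay":0,"az":0,"fingers":-1},{"dx":0,"dy":0,"dz":0.001,"ax":0,"ay":0,"az":0,"fingers":-1},{"dx":0,"dy":0,"dz":0.001,"ax":0,"ay":0,"az":0,"fingers":-1}]'
```

```text
time: 19.05
tool_pos: [0.4936, 0.0006, 0.1617]
tcp_rot: [-3.14, -0.042, -0.001]
wrist_force: [1.1, 1.7, -0.7]
width: 0.267
time: 19.42
tool_pos: [0.4936, 0.0007, 0.1607]
tcp_rot: [-3.14, -0.042, -0.001]
wrist_force: [0.5, 1.1, -1.5]
width: 0.271
```

```bash
python3 -m inch '[{"dx":0,"dy":0,"dz":0.0005,"ax":0,"ay":0,"az":0,"fingers":-1},{"dx":0,"dy":0,"dz":0.0007,"ax":0,"ay":0,"az":0,"fingers":-1},{"dx":0,"dy":0,"dz":0.0007,"ax":0,"ay":0,"az":0,"fingers":-1}]'; python3 -m inch '[{"dx":0,"dy":0,"dz":0.0005,"ax":0,"ay":0,"az":0,"fingers":-1},{"dx":0,"dy":0,"dz":0.0007,"ax":0,"ay":0,"az":0,"fingers":-1},{"dx":0,"dy":0,"dz":0.0007,"ax":0,"ay":0,"az":0,"fingers":-1}]'
```

```text
time: 19.8
tool_pos: [0.4938, 0.0006, 0.1606]
tcp_rot: [-3.14, -0.042, -0.002]
wrist_force: [-1.0, 1.1, 5.0]
width: 0.273
time: 20.18
tool_pos: [0.4938, 0.0006, 0.1605]
tcp_rot: [-3.14, -0.042, -0.002]
wrist_force: [-2.6, 1.0, 6.3]
width: 0.268
```

The collar touched at TCP 0.1606, as predicted, with about 6 N. Now I release and lift away.

```bash
python3 -m inch '[{"dx":0,"dy":0,"dz":0,"ax":0,"ay":0,"az":0,"fingers":0.3},{"dx":0,"dy":0,"dz":0,"ax":0,"ay":0,"az":0,"fingers":0.3},{"dx":0,"dy":0,"dz":0,"ax":0,"ay":0,"az":0,"fingers":0.3},{"dx":0,"dy":0,"dz":0,"ax":0,"ay":0,"az":0,"fingers":0.3},{"dx":0,"dy":0,"dz":0,"ax":0,"ay":0,"az":0,"fingers":0.3},{"dx":0,"dy":0,"dz":-0.01,"ax":0,"ay":0,"az":0,"fingers":0.3},{"dx":0,"dy":0,"dz":-0.03,"ax":0,"ay":0,"az":0,"fingers":0.3},{"dx":0,"dy":0,"dz":-0.06,"ax":0,"ay":0,"az":0,"fingers":0.3},{"dx":0,"dy":0,"dz":-0.1,"ax":0,"ay":0,"az":0,"fingers":0.3},{"dx":0,"dy":0,"dz":-0.13,"ax":0,"ay":0,"az":0,"fingers":0.3},{"dx":0,"dy":0.06,"dz":-0.13,"ax":0,"ay":0,"az":0,"fingers":0.3},{"dx":0,"dy":0.11,"dz":-0.13,"ax":0,"ay":0,"az":0,"fingers":0.3},{"dx":0,"dy":0.12,"dz":-0.13,"ax":0,"ay":0,"az":0,"fingers":0.3},{"dx":0,"dy":0.12,"dz":-0.13,"ax":0,"ay":0,"az":0,"fingers":0.3},{"dx":0,"dy":0.12,"dz":-0.13,"ax":0,"ay":0,"az":0,"fingers":0.3}]'
python3 - <<'E'
from h import *
im,d=bot.read_camera("scene");cv2.imwrite("pics/s5.png",cv2.resize(im[110:350,180:440],None,fx=2.5,fy=2.5,interpolation=2))
P=pts("scene",d,np.ones(d.shape,bool));hs=cv2.cvtColor(im,cv2.COLOR_BGR2HSV)
Q=P[(np.hypot(*(P[:,:2]-[.494,.0006]).T)<.03)&(P[:,2]>.146)]
print(len(Q),"top z",np.sort(Q[:,2])[-5:].round(4))
for a,b in((.15,.17),(.17,.19),(.19,.215)):print(a,np.median(Q[(Q[:,2]>a)&(Q[:,2]<b),:2],axis=0).round(4))
m=bot.masks_of("scene","plug")[0];print(m["p"],m["box"],np.median(pts("scene",d,m["region"]),axis=0).round(3))
E
```

```text
time: 22.05
tool_pos: [0.4969, -0.1184, 0.2905]
tcp_rot: [-3.139, -0.044, -0.002]
wrist_force: [-0.5, -0.9, 0.2]
width: 0.649
171 top z [0.2162 0.2167 0.2171 0.2175 0.2177]
0.15 [ 0.5021 -0.0057]
0.17 [ 0.5008 -0.0071]
0.19 [ 0.4983 -0.0052]
0.75 [214.4, 281.9, 235.9, 306.0] [ 0.554 -0.323  0.042]
```

View pics/s5.png

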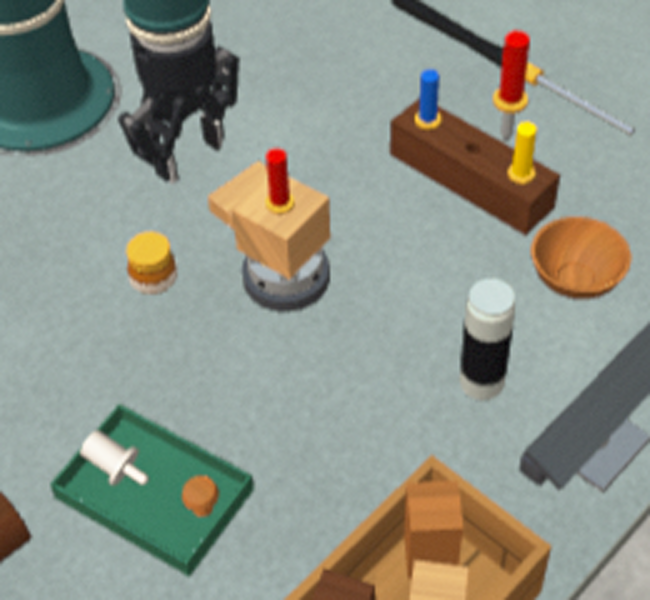

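The red gauge stands upright with its collar on the wood at crop (280,205). The plug lies in the tray at (110,455), the blue and yellow gauges are in the rack, and the arm is clear. I'm handing it in.

```bash
python3 -c "
from workcell import bot
print(bot.finish_job(), bot.read_state()['time'])"
```

```text
the job is handed in; nothing more can be done
the job is handed in; nothing more can be done
```

The job is done and handed in at about 22 s on the robot's clock; `finish_job` gives no verdict.

- **Plug:** I gripped it at the knob, lifted it out and laid it down tilted in the empty half of the green tray. In both later pictures it lies inside the tray, and its position did not change between them (within 1–2 mm).
- **Gauge:** I took the smaller red gauge from the middle rack hole and lowered it into the bore in small steps. The wrist force stayed under about 3 N on the way down. At the bottom it rose to about 6 N, at a tool height of 0.1606 m, which was where I expected the collar to meet the wood.
- **Last checks:** After release the gauge stands upright with its collar on the block. The handle top measured about 0.216–0.218 m against 0.215 m expected, which is within camera error. The blue and yellow gauges are in the rack, the things in the last view look undisturbed, and the arm is clear with no force on it. The mallet and gouge were only partly in that view.
- **Disagreements:** One estimate of the bore centre, from its dark pixels, was about 3–4 mm off the others, so I left it out. My first scene-camera circle fits settled on the wrong side of the handles. I used the top-camera fits instead, and a redone scene fit of the red gauge agreed with them.

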